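# Slide the tin into its place on the narrow ledge

### The job

Slide the short food tin that stands on the chopping block, without lifting it off, across onto the narrow raised wooden ledge behind the block and into the gap between the two tins like it, so that it stands upright in line with them, centred front to back on the ledge. Leave everything else on the ledge and the block where it is, and let go of the tin.

Things in the scene. Friction and masses are not known exactly. Their poses are not given: they have to be found in the camera images.
- tin: The loose short food tin to be moved: upright cylinder, 75 mm in diameter, 58 mm high, about 0.25 kg, standing on the chopping block. Origin at the centre of its underside, z up. It is one of three tins of the same kind; the other two stand on the ledge.
- tin_left: Tin of the same kind and size (75 mm diameter, 58 mm high), standing on the ledge to the left (+y of the ledge) of the gap. Origin at the centre of its underside. The two tins' centres are 190 to 200 mm apart.
- tin_right: Tin of the same kind and size, standing on the ledge to the right (-y of the ledge) of the gap. Origin at the centre of its underside.
- ledge: Fixed narrow raised wooden ledge (a riser), 70 mm deep (its x), 500 mm long (its y), top 60 mm above the worktop, open at the back: a tin pushed too far falls off behind. Origin on the worktop under its middle; its +x points away from the robot, its y runs along it; turned up to 10 degrees.
- block: Fixed thick wooden chopping block, 180 mm (its x) by 440 mm (its y), top 61 mm above the worktop, standing along the robot's side of the ledge with the same yaw and a 10 mm crack between them (a 1 mm step down to the ledge). Origin on the worktop under its middle.
- jar_l: Spice jar with a black cap, 41 mm diameter, 105 mm high, at the left end of the ledge. Origin at the centre of its underside. Leave alone.
- jar_r: Spice jar with a black cap, 41 mm diameter, 105 mm high, at the right end of the ledge. Origin at the centre of its underside. Leave alone.
- cup: Small plain steel beaker, 56 mm diameter, 64 mm high, near the left or right end of the chopping block. Origin at the centre of its underside. Leave alone.
- salt: Salt shaker, 44 mm diameter, 90 mm high, at the other end of the chopping block. Origin at the centre of its underside. Leave alone.
Mind the look-alikes: they are no part of the job. What is shaped like the tin_left but pink is not meant.

How it is judged:
At the end, for the whole second after the job is handed in: Tin upright (5 degrees), at rest on the ledge, centre within 12 mm of the ledge's centreline front to back and within 125 mm of each flanking tin's centre (in the gap); flanking tins, spice jars, beaker and salt shaker upright and within 15 mm of their start (x of tin in the frame of ledge between -0.012 and 0.012 m and z of tin in the frame of ledge between 0.056 and 0.064 m and angle between tin's own z axis and vertical below 0.08 rad and horizontal distance between tin and tin_left below 0.125 m and horizontal distance between tin and tin_right below 0.125 m and linear speed of tin below 0.01 m/s and distance of each of tin_left, tin_right, jar_l, jar_r, cup, salt from where it was at the start of the episode below 0.015 m and angle between each of tin_left, tin_right, jar_l, jar_r, cup, salt's own z axis and vertical below 0.15 rad); the robot touches nothing.
It fails at once if the tin is lifted (its underside's centre more than 20 mm above the block's top) (z of tin in the frame of block above 0.081 m).
It fails at once if the tin is tipped by more than 30 degrees or falls off (angle between tin's own z axis and vertical above 0.52 rad or z of tin in the frame of ledge below 0.04 m).
It fails at once if another thing on the ledge or the block is moved by more than 25 mm or knocked over (distance of any of tin_left, tin_right, jar_l, jar_r, cup, salt from where it was at the start of the episode above 0.025 m or angle between any of tin_left, tin_right, jar_l, jar_r, cup, salt's own z axis and vertical above 0.4 rad).
It also fails if it takes over 48 s, if anything falls off the work surface, if the arm or the gripper's body presses on something with over 40 N, if the wrist force passes 120 N, or if a joint passes its speed limit or range.

### The arm

A 7-joint arm with a two-finger parallel gripper is mounted at the origin on a cart in front of the work surface, level with it; the furniture and walls round the work are solid. World frame = base frame: x ahead of the robot, y to its left, z up, the work surface at z = 0. Lengths are in m, angles in rad, forces in N, time in s.
With the tool pointing down it reaches from about 0.35 to 0.9 m from the base axis. Payload 19.9 kg.
Tool frame: the origin (TCP) lies midway between the tips of the shut fingers; the grasp point (between the pads) lies 19 mm behind it; z points along the fingers, y is the line along which they close (so a half turn about z gives the same grasp; the last joint's range is limited). The gripper opens to 85 mm and grips with 20 to 120 N. Pads are 22 mm wide; open, the fingers measure 114 mm over their backs; the gripper's body (76 mm by 85 mm) begins 54 mm behind the grasp point. The pads swing forward as they close: fully open they stand 13 mm farther back than shut.
Start: joints at [1.298, 0.417, -0.01, 1.614, 0.005, 1.111, -0.053], TCP at [0.144, -0.608, 0.231] pointing down, gripper open.
Joint ranges: [-2.81, 2.81], [-0.39, 2.02], [-1.27, 1.25], [0.06, 2.57], [-1.19, 4.33], [0.19, 2], [-2.82, 2.82]. Speed limits (rad/s): [1.89, 1.89, 2.39, 2.39, 3.01, 3.01, 3.01].

### API

Orientations are given as a unit quaternion [x, y, z, w].
In Python, from bench import sensors, camera, get_calibration, order gives the robot as it stands. The module is installed in compiled form; this text tells all that it offers.
- The arm moves only by the shell command python3 -m jog 'ROWS'. ROWS is JSON, one flat list of numbers, 7 for each row, row after row: the turn, a rotation vector about the tool's x, y, z in units of 90 degrees (1.0 is 90 degrees), then the shift along the tool's x, y, z in units of 0.1 m (1.0 is 0.1 m), then the closure, from -1 (fully open) to 1 (shut). In form: [ax, ay, az, dx, dy, dz, gripper, ax, ay, az, dx, dy, dz, gripper, ...]. A call has 1 to 20 rows; each row shifts and turns the commanded pose from where the row before left it, along the tool's axes as they then stand; what a row does not reach is not made up. A row lasts 1/8 s, in which the tool goes at most 62.5 mm and 10.7 degrees, less where a joint would pass 70% of its speed; a pose out of reach is approached as far as the arm can. A call with a number of a shift or a turn outside -1 to 1 is refused whole. A call with a gripper value outside its range is refused whole. The fingers move at their own pace and stop on an object; the grip force is fixed at half the most. Time passes only in rows, so rows that do not move let the fingers close. It gives the time, the measured TCP pose, the force, the opening and the grip force at its end, in the units of the state.
- sensors.read_state(): the state, without advancing time (a new reading comes with each control period).
- camera(name): name is "side" or "top"; returns the picture (384x512x3 uint8, red, green, blue); there is no depth.
- get_calibration(name): a dict with "K" (3x3 intrinsics, pixels), "R" (3x3) and "t" (3): a world point X has camera coordinates R X + t. Camera axes: x right, y down, z forward; pixel columns grow to the right and rows downward; lengths in m; the calibration is good to about 2 mm. A picture is of the moment at which its call begins. get_calibration takes no time and is no camera call.
- order.finish_job(): hands the job in; it is judged then, once.
The state is a dict: "t": time; "joints": joint angles; "dq": joint speeds; "joint_torque": joint torques, N m; "ee_pos": TCP position; "orientation": TCP orientation; "contact_force": force on the tool from outside, world axes, zero at the start; "wrist_torque": the same for the moment, N m; "grip_width": finger opening in m; "gripper_force": force on a finger pad.
Only numpy, scipy, OpenCV 4.12 (cv2) and the standard library are available. Lean on these libraries where they do the work, as an engineer would, in place of code of your own. Each camera call takes 0.05 s, during which the arm holds its last target. There are 200 camera calls.

## Working session

There is one attempt and no reset: what is moved stays moved. The work goes in short steps, Python scripts to look and compute and a shell command to move; the robot and the scene stay as the last step left them, time stands still between calls to the robot, and variables do not carry over. Pictures are saved under pics/ and viewed, at most 10 in all, crops included, and the job is handed in when it is done.

```bash
mkdir -p pics
python3 - <<'E'
from bench import sensors,camera,get_calibration
import cv2,numpy as np
for n in("top","side"):
    im=camera(n);cv2.imwrite(f"pics/{n}0.png",im[:,:,::-1]);np.save(f"{n}0.npy",im)
    c=get_calibration(n);R=np.array(c["R"]);t=np.array(c["t"]);print(n,np.array(c["K"]).round(1).tolist(),"C",(-R.T@t).round(3),"R",R.round(3).tolist())
s=sensors.read_state();print(s)
E
```

```text
top [[439.1, 0.0, 257.0], [0.0, 439.1, 189.2], [0.0, 0.0, 1.0]] C [0.351 0.314 1.337] R [[0.021, -0.999, 0.026], [-0.988, -0.025, -0.151], [0.152, -0.023, -0.988]]
side [[410.6, 0.0, 259.5], [0.0, 410.6, 196.9], [0.0, 0.0, 1.0]] C [-0.011  1.057  0.782] R [[-0.791, -0.612, 0.01], [-0.377, 0.475, -0.795], [0.482, -0.633, -0.606]]
{'t': 0.1, 'joints': array([ 1.29752698,  0.41791931, -0.01032301,  1.61410615,  0.0046731 ,
        1.11071307, -0.05300554]), 'dq': array([-0.00012647, -0.00139587, -0.00031315, -0.00146104, -0.00025072,
        0.00074066, -0.00064575]), 'joint_torque': array([ 1.20639990e-03, -8.65818715e+01,  6.79963510e-01, -4.35640061e+01,
        1.91955798e-02,  5.00540627e-03,  5.98730708e-05]), 'ee_pos': array([ 0.14349994, -0.60797945,  0.23072288]), 'orientation': array([ 9.93292220e-01,  1.15629801e-01, -9.19154220e-05, -5.53299455e-04]), 'contact_force': array([-0.49784453, -0.43071368,  0.16638608]), 'wrist_torque': array([-0.00543094,  0.05680994, -0.00680559]), 'gripper_force': 0.0, 'grip_width': 0.08536586068170102}
```

View pics/top0.png

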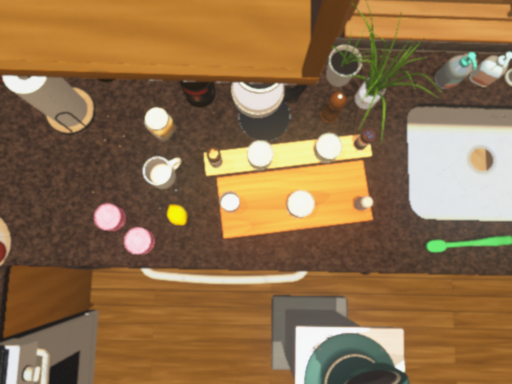

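View pics/side0.png

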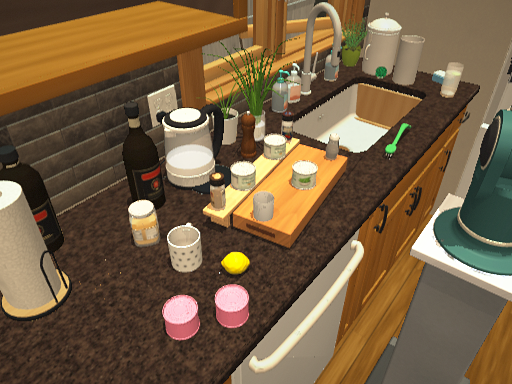

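The top view shows the tin at about (301,203), the flanking tins at (260,154) and (328,147), the cup at (230,202) and the salt at (366,203). The ledge runs from (205,163) to (371,147). In the side view the tin is at (305,174), with the flanking tins at (243,175) and (275,147).

```bash
cat > h.py <<'E'
import numpy as np,cv2
from bench import camera,get_calibration,sensors
def ray(n,uv,z):
    c=get_calibration(n);K,R,t=[np.array(c[k]) for k in"KRt"]
    C=-R.T@t;uv=np.atleast_2d(uv).astype(float)
    d=(R.T@np.linalg.inv(K)@np.c_[uv,np.ones(len(uv))].T).T
    return (C+d*((z-C[2])/d[:,2])[:,None])[:,:2]
def proj(n,X):
    c=get_calibration(n);K,R,t=[np.array(c[k]) for k in"KRt"]
    p=(K@(R@np.atleast_2d(X).T+t[:,None])).T;return p[:,:2]/p[:,2:]
def white(n,im,uv,z,r=22,sm=70,vm=150):
    """circle fit, in world at height z, of pale blob near uv"""
    h=cv2.cvtColor(im,cv2.COLOR_RGB2HSV);m=((h[...,1]<sm)&(h[...,2]>vm)).astype(np.uint8)
    w=np.zeros_like(m);cv2.circle(w,tuple(int(a) for a in uv),r,1,-1);m*=w
    cs,_=cv2.findContours(m,cv2.RETR_EXTERNAL,cv2.CHAIN_APPROX_NONE)
    c=max(cs,key=cv2.contourArea)[:,0]
    P=ray(n,c,z)
    q,rad=cv2.minEnclosingCircle((P*1000).astype(np.float32))
    mo=cv2.moments((P*1000).astype(np.float32).reshape(-1,1,2))
    return np.array(q),rad,np.array([mo['m10'],mo['m01']])/mo['m00'],(mo['m00']/np.pi)**.5
E
python3 - <<'E'
from h import *
im=np.load("top0.npy")
for k,uv,z in(("tin",(301,203),.119),("L",(260,154),.118),("R",(328,147),.118),("cup",(230,202),.125)):
    print(k,[np.round(a,1) for a in white("top",im,uv,z)])
print("salt",ray("top",(367,202),.15))
h=cv2.cvtColor(im,cv2.COLOR_RGB2HSV)
for p in((240,160),(290,156),(290,175),(270,220)):print(p,h[p[1],p[0]])
h2=cv2.resize(im[120:250,190:390],None,fx=4,fy=4,interpolation=cv2.INTER_CUBIC);cv2.imwrite("pics/crop.png",h2[:,:,::-1])
E
```

```text
tin [array([501.5, 164.4]), np.float64(37.7), array([501.4, 163.8]), np.float64(35.9)]
L [array([643.1, 279.7]), np.float64(39.4), array([643.2, 279.7]), np.float64(37.3)]
R [array([669.9,  82.4]), np.float64(39.5), array([670. ,  83.1]), np.float64(37.0)]
cup [array([500.9, 362.4]), np.float64(26.5), array([501.2, 361.6]), np.float64(24.5)]
salt [[ 0.50552238 -0.01575399]]
(240, 160) [ 29  93 246]
(290, 156) [ 30  84 246]
(290, 175) [ 21 162 247]
(270, 220) [ 19 170 247]
```

View pics/crop.png

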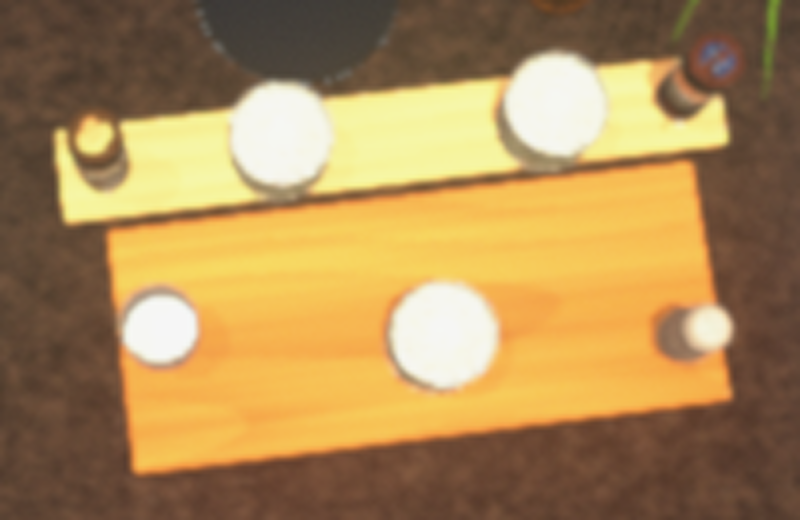

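Run:
```python
from h import *
im=np.load("top0.npy")
h=cv2.cvtColor(im,cv2.COLOR_RGB2HSV)
# block mask -> world rectangle (convex hull incl. objects holes)
m=((h[...,0]>12)&(h[...,0]<26)&(h[...,1]>120)&(h[...,2]>150)).astype(np.uint8);m[:160]=0;m[245:]=0;m[:,:205]=0;m[:,385:]=0
l=((h[...,0]>=24)&(h[...,0]<36)&(h[...,1]>60)&(h[...,1]<135)&(h[...,2]>170)).astype(np.uint8);l[:128]=0;l[180:]=0;l[:,:200]=0;l[:,375:]=0
for n,k,z in(("block",m,.061),("ledge",l,.060)):
    c=max(cv2.findContours(cv2.morphologyEx(k,cv2.MORPH_OPEN,np.ones((3,3))),0,cv2.CHAIN_APPROX_NONE)[0],key=cv2.contourArea)[:,0]
    P=(ray("top",c,z)*1000).astype(np.float32)
    print(n,cv2.minAreaRect(P))
crop=np.array([[108,228],[693,160],[732,398],[133,472],[55,130],[65,222],[728,142],[650,62],[380,95]])/4+[190,120]-.4
print((ray("top",crop,.0605)*1000).round(0).tolist())
# side check
ims=np.load("side0.npy")
for k,uv,z in(("tin",(501,164),.119),("L",(643,280),.118),("R",(670,83),.118)):
    print(k,proj("side",[uv[0]/1e3,uv[1]/1e3,z]).round(0))
```

```text
block ((523.4654541015625, 175.0257110595703), (185.19261169433594, 444.0666809082031), 8.355738639831543)
ledge ((658.0751953125, 181.76402282714844), (69.02328491210938, 142.67501831054688), 8.742133140563965)
[[582.0, 404.0], [645.0, -30.0], [467.0, -56.0], [403.0, 380.0], [655.0, 446.0], [586.0, 436.0], [659.0, -57.0], [719.0, 1.0], [688.0, 205.0]]
tin [[305. 167.]]
L [[243. 167.]]
R [[275. 139.]]
```

```bash
python3 - <<'E'
from h import *
def r(n,uv):
    c=get_calibration(n);K,R,t=[np.array(c[k]) for k in"KRt"];return -R.T@t,R.T@np.linalg.inv(K)@[*uv,1]
for a,b in(((306,80),(247,46)),):
    (A,d),(B,e)=r("top",a),r("side",b)
    s=np.linalg.lstsq(np.c_[d,-e],B-A,rcond=None)[0];print(A+d*s[0],B+e*s[1])
E
python3 -m jog '[0,0,0,0.35,-0.285,-0.03,-1, 0,0,0,0.35,-0.285,-0.03,-1, 0,0,0,0.35,-0.285,-0.03,-1, 0,0,0,0.35,-0.285,-0.03,-1, 0,0,0,0.35,-0.285,-0.03,-1, 0,0,0,0.35,-0.285,-0.03,-1, 0,0,0,0.35,-0.285,-0.03,-1, 0,0,0,0.35,-0.285,-0.03,-1, 0,0,0,0.35,-0.285,-0.03,-1, 0,0,0,0.35,-0.285,-0.03,-1]'
```

```text
[0.72994389 0.19260546 0.43950146] [0.7074842  0.17719792 0.43211281]
t: 1.35
ee_pos: [0.4193, -0.2492, 0.2613]
orientation: [0.993, 0.116, -0.0, -0.0]
contact_force: [0.5, -0.7, -0.1]
grip_width: 0.0856
gripper_force: 0.0
```

```bash
python3 -m jog '[0,0,0,0.227,-0.478,0,-1, 0,0,0,0.227,-0.478,0,-1, 0,0,0,0.227,-0.478,0,-1, 0,0,0,0.227,-0.478,0,-1, 0,0,0,0.227,-0.478,0,-1, 0,0,0,0.227,-0.478,0,-1, 0,0,0,0.227,-0.478,0,-1, 0,0,0,0.227,-0.478,0,-1, 0,0.067,0.028,0,0,0,-1, 0,0.067,0.028,0,0,0,-1, 0,0,0,-0.1,0,0.5,-1, 0,0,0,0,0,0,-1]'
python3 - <<'E'
from h import *
from scipy.spatial.transform import Rotation as Ro
s=sensors.read_state();print(s["ee_pos"],s["joints"].round(2));print(Ro.from_quat(s["orientation"]).as_matrix().round(3))
a=camera("top");b=camera("side");np.save("top1.npy",a)
cv2.imwrite("pics/b.png",np.hstack([cv2.resize(a[110:260,180:380],(400,300)),cv2.resize(b[60:260,190:390],(400,400))[:300]])[:,:,::-1])
E
```

```text
t: 2.85
ee_pos: [0.5064, 0.1633, 0.208]
orientation: [0.992, 0.072, 0.102, -0.012]
contact_force: [-0.3, 0.3, 0.7]
grip_width: 0.0855
gripper_force: 0.0
[0.50644478 0.16333016 0.20796056] [ 0.14  0.22 -0.6   2.    0.25  0.77 -2.02]
[[ 0.969  0.144  0.2  ]
 [ 0.14  -0.989  0.038]
 [ 0.203 -0.009 -0.979]]
```

View pics/b.png

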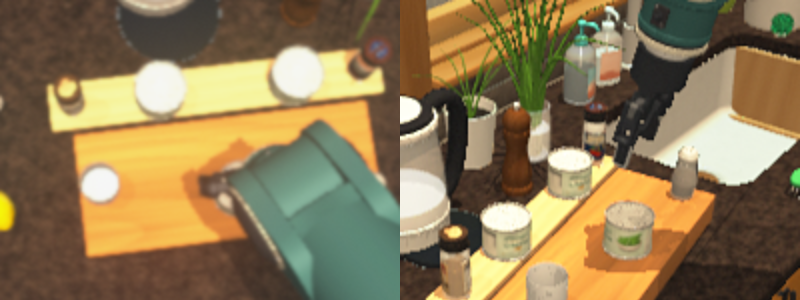

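The top view shows the gripper above the tin, with the left finger at (205,185) in the crop. The side view shows the tin untouched, so I descend.

```bash
python3 -m jog '[0,0,0,-0.065,0,0.34,-1, 0,0,0,-0.065,0,0.34,-1, 0,0,0,-0.065,0,0.34,-1, 0,0,0,-0.065,0,0.34,-1, 0,0,0,0,0,0,-1]'
python3 - <<'E'
from h import *
a=camera("top");b=camera("side")
cv2.imwrite("pics/c.png",np.hstack([cv2.resize(a[110:260,180:380],(400,300)),cv2.resize(b[90:240,210:410],(400,300))])[:,:,::-1])
E
```

```text
t: 3.58
ee_pos: [0.511, 0.1657, 0.0715]
orientation: [0.992, 0.071, 0.103, -0.012]
contact_force: [-1.4, -1.3, 1.1]
grip_width: 0.0852
gripper_force: 0.0
```

View pics/c.png

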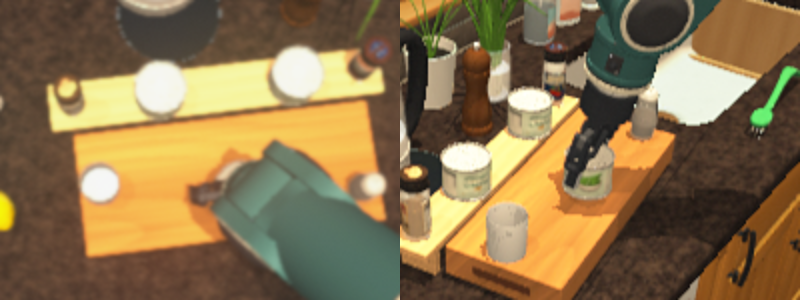

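The fingers straddle the tin. Closing now.

```bash
python3 -m jog '[0,0,0,0,0,0,-0.6, 0,0,0,0,0,0,0, 0,0,0,0,0,0,1, 0,0,0,0,0,0,1, 0,0,0,0,0,0,1, 0,0,0,0,0,0,1, 0,0,0,0,0,0,1]'
python3 - <<'E'
from h import *
im=camera("top");b=camera("side")
cv2.imwrite("pics/d.png",np.hstack([cv2.resize(im[110:260,180:380],(400,300)),cv2.resize(b[90:240,210:410],(400,300))])[:,:,::-1])
for k,uv in(("L",(260,154)),("R",(328,147))):
    print(k,[np.round(a,1) for a in white("top",im,uv,.118)])
s=sensors.read_state();print(s["ee_pos"],s["joints"].round(2))
E
```

```text
t: 4.55
ee_pos: [0.5122, 0.1659, 0.0742]
orientation: [0.992, 0.071, 0.106, -0.012]
contact_force: [-4.0, -1.6, 12.2]
grip_width: 0.0749
gripper_force: 65.9
L [array([643.1, 279.7]), np.float64(39.4), array([643.2, 279.7]), np.float64(37.4)]
R [array([669.9,  82.4]), np.float64(39.5), array([669.9,  83.3]), np.float64(37.2)]
[0.5122597  0.16587613 0.07422899] [-0.    0.43 -0.46  2.1   0.51  0.49 -2.27]
```

View pics/d.png

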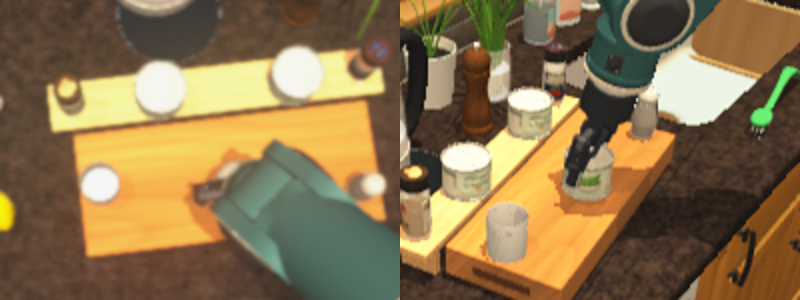

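```bash
python3 -m jog '[0,0,0,0.02,0,-0.02,1, 0,0,0,0.145,0.005,0.029,1, 0,0,0,0.145,0.005,0.029,1, 0,0,0,0.145,0.005,0.029,1, 0,0,0,0.145,0.005,0.029,1, 0,0,0,0.145,0.005,0.029,1, 0,0,0,0.145,0.005,0.029,1, 0,0,0,0.145,0.005,0.029,1, 0,0,0,0.145,0.005,0.029,1, 0,0,0,0,0,0,1]'
python3 - <<'E'
from h import *
from scipy.spatial.transform import Rotation as Ro
im=camera("top");b=camera("side")
cv2.imwrite("pics/e.png",np.hstack([cv2.resize(im[110:260,180:380],(400,300)),cv2.resize(b[50:250,190:390],(400,400))[:400][50:350]])[:,:,::-1])
s=sensors.read_state();print(s["ee_pos"],s["joints"].round(2));print(Ro.from_quat(s["orientation"]).as_matrix().round(3))
E
```

```text
t: 5.9
ee_pos: [0.631, 0.179, 0.0756]
orientation: [0.992, 0.071, 0.104, -0.012]
contact_force: [-1.2, -0.1, -2.8]
grip_width: 0.0743
gripper_force: 71.0
[0.6297641  0.17896086 0.07549638] [ 0.01  0.6  -0.46  1.81  0.5   0.63 -2.16]
[[ 0.968  0.144  0.205]
 [ 0.139 -0.99   0.039]
 [ 0.208 -0.009 -0.978]]
```

View pics/e.png

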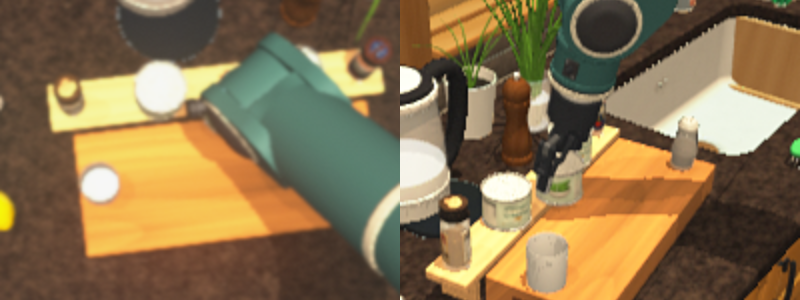

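```bash
python3 -m jog '[0,0,0,0.09,0.003,0.02,1, 0,0,0,0.09,0.003,0.025,1, 0,0,0,0.09,0.003,0.025,1, 0,0,0,0.09,0.001,0.025,1, 0,0,0,0,0,0,1, 0,0,0,0,0,0,1]'
python3 - <<'E'
from h import *
im=camera("top");b=camera("side")
cv2.imwrite("pics/f.png",np.hstack([cv2.resize(im[110:230,200:360],(400,300)),cv2.resize(b[115:205,210:330],(400,300),interpolation=cv2.INTER_CUBIC)])[:,:,::-1])
s=sensors.read_state();print(s["ee_pos"])
for k,uv in(("L",(260,154)),):print(k,[np.round(a,1) for a in white("top",im,uv,.118)])
E
```

```text
t: 6.75
ee_pos: [0.6668, 0.1833, 0.0738]
orientation: [0.992, 0.071, 0.104, -0.012]
contact_force: [0.8, -0.7, -2.1]
grip_width: 0.0745
gripper_force: 71.0
[0.66678934 0.18334429 0.07395213]
L [array([643.1, 279.8]), np.float64(39.4), array([643. , 281.7]), np.float64(36.4)]
```

View pics/f.png

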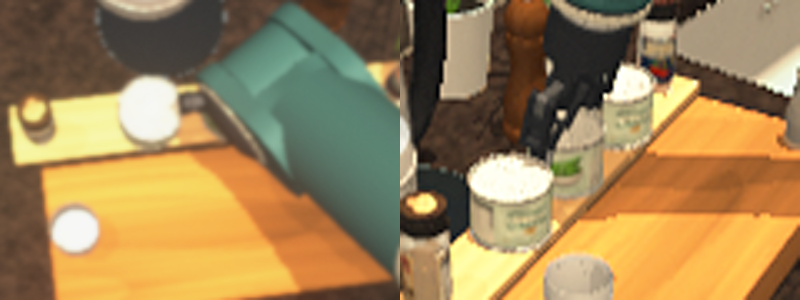

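The side view crop shows the tin's right edge at about (605,175), between the flanking tins' edges at (552,215) and (652,120). It is in the gap and roughly in line. I'll lower it to contact, release with a small opening, and back away up the tool axis.

```bash
python3 -m jog '[0,0,0,-0.003,0,0.01,1, 0,0,0,-0.003,0,0.01,1, 0,0,0,0,0,0,1, 0,0,0,0,0,0,1]'; python3 -m jog '[0,0,0,0,0,0,-0.78, 0,0,0,0,0,0,-0.82, 0,0,0,0,0,0,-0.86, 0,0,0,0,0,0,-0.86,0,0,0,0,0,0,-0.86]'
```

```text
t: 7.35
ee_pos: [0.6672, 0.1835, 0.0733]
orientation: [0.992, 0.071, 0.105, -0.012]
contact_force: [-8.7, -2.4, 15.9]
grip_width: 0.0737
gripper_force: 72.9
t: 7.98
ee_pos: [0.6669, 0.1833, 0.0718]
orientation: [0.992, 0.071, 0.104, -0.012]
contact_force: [0.5, 0.2, 0.3]
grip_width: 0.0796
gripper_force: 0.0
```

```bash
python3 -m jog '[0,0,0,0,0,-0.1,-0.86, 0,0,0,0,0,-0.15,-0.86, 0,0,0,0,0,-0.25,-0.86, 0,0,0,0,0,-0.25,-0.86, 0,0,0,0,0,-0.3,-0.86, 0,0,0,-0.3,0.2,-0.2,-0.86, 0,0,0,-0.3,0.4,-0.06,-0.86, 0,0,0,-0.3,0.4,-0.06,-0.86, 0,0,0,-0.3,0.4,-0.06,-0.86, 0,0,0,-0.3,0.4,-0.06,-0.86, 0,0,0,-0.2,0.4,-0.06,-0.86, 0,0,0,0,0,0,-0.86]'
python3 - <<'E'
from h import *
im=camera("top");b=camera("side")
cv2.imwrite("pics/g.png",np.hstack([cv2.resize(im[110:230,200:360],(400,300)),cv2.resize(b[115:205,210:330],(400,300),interpolation=cv2.INTER_CUBIC)])[:,:,::-1])
u=np.array([.9895,.1444]);v=np.array([-.1444,.9895]);P={}
for k,uv in(("L",(260,154)),("T",(296,152)),("R",(328,147))):
    w=white("top",im,uv,.118,20);P[k]=w[2];print(k,[np.round(a,1) for a in w],(w[2]@u).round(1),(w[2]@v).round(1))
print("ledge centre x",np.array([658.1,181.8])@u,np.array([657.,194.5])@u)
E
```

```text
t: 9.48
ee_pos: [0.5012, -0.0673, 0.1869]
orientation: [0.992, 0.069, 0.105, -0.011]
contact_force: [0.2, 1.1, 0.9]
grip_width: 0.0795
gripper_force: 0.0
L [array([642.9, 279.7]), np.float64(39.3), array([643.1, 279.6]), np.float64(37.3)] 676.7 183.8
T [array([656.6, 182.9]), np.float64(39.6), array([656.8, 183.1]), np.float64(37.6)] 676.3 86.3
R [array([669.9,  82.5]), np.float64(39.5), array([670. ,  83.2]), np.float64(37.1)] 675.0 -14.4
ledge centre x 677.4418700000001 678.1872999999999
```

View pics/g.png

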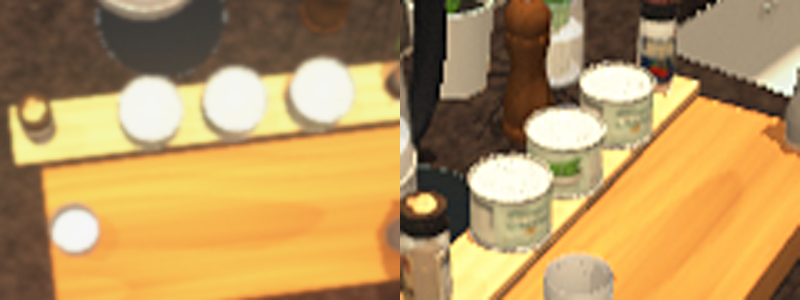

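The tin stands upright in the gap, in line with the flanking tins at crop (233,100). It is within about 2 mm of the centreline, 97 to 101 mm from each neighbour, and the gripper is clear.

```bash
python3 -c "
from bench import order;print(order.finish_job())"
```

```text
the job is handed in; nothing more can be done
None
```

The tin is released and standing upright in the gap on the ledge, about 2 mm or less off its centreline and about 97–101 mm from each neighbouring tin, which have not moved; the job is handed in, but no verdict came back.

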